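# Gauge the drilled stand bases and sort them by fit

## Robot

A 6-joint arm with a two-finger parallel gripper is mounted at the origin on the work surface. World frame = base frame: x ahead of the robot, y to its left, z up, the work surface at z = 0. Lengths are in mm, angles in degrees, forces in N, time in s.
With the tool pointing down it reaches from about 425 to 925 mm from the base axis. Payload 12.5 kg.
Tool frame: the origin (TCP) lies midway between the tips of the shut fingers; the grasp point (between the pads) lies 19 mm behind it; z points along the fingers, y is the line along which they close (so a half turn about z gives the same grasp; the last joint's range is limited). The gripper opens to 85 mm and grips with 20 to 120 N. Pads are 22 mm wide; open, the fingers measure 114 mm over their backs; the gripper's body (76 mm by 85 mm) begins 54 mm behind the grasp point. The pads swing forward as they close: fully open they stand 13 mm farther back than shut.
Start: joints at [59.152, 28.126, 89.318, -0, 62.55, -6.05], TCP at [262.119, 567.396, 231.327] pointing down, gripper open.
Joint ranges: [-177.58, 177.58], [-47.91, 125.51], [2.72, 160], [-65.01, 245.01], [3.68, 167.84], [-153.87, 153.87]. Speed limits (degrees/s): [127.2, 127.2, 159.86, 180, 180, 180].

## Interface

Orientations are given as a 3x3 rotation matrix whose columns are the frame's x, y, z axes.
In Python, from bench import robot gives the robot as it stands.
- The arm moves only by the shell command python3 -m inch 'ROWS'. ROWS is JSON, a list of rows, each a list of 3 entries, a list of its own where there are three numbers: the turn, a rotation vector about the tool's x, y, z in degrees, then the shift along the tool's x, y, z in m, then the finger opening in m, from 0 to 0.0854. A call has exactly 10 rows; each row shifts and turns the commanded pose from where the row before left it, along the tool's axes as they then stand; what a row does not reach is not made up. A row lasts 1/8 s, in which the tool goes at most 62.5 mm and 10.7 degrees, less where a joint would pass 70% of its speed; a pose out of reach is approached as far as the arm can. A call with a gripper value outside its range is refused whole. The fingers move at their own pace and stop on an object; the grip force is fixed at half the most. Time passes only in rows, so rows that do not move let the fingers close, or fill a call up. It gives the time, the measured TCP pose, the force, the opening and the grip force at its end, in the units of the state.
- robot.observe(): the state, without advancing time (a new reading comes with each control period).
- robot.snapshot(name): name is "side" or "top" or "wrist"; returns a dict with "img" (420x560x3 uint8, red, green, blue), "camera_matrix" (3x3 intrinsics, pixels), "rvec" (rotation vector, rad) and "tvec" (3), from world to camera coordinates, as OpenCV has them. Camera axes: x right, y down, z forward; pixel columns grow to the right and rows downward; lengths in mm; the calibration is good to about 2 mm. A picture is of the moment at which its call begins. There is no depth.
- robot.finish_job(): hands the job in; it is judged then, once.
The state is a dict: "time_s": time; "joint_pos": joint angles; "dq": joint speeds; "effort": joint torques, N m; "tcp_pos": TCP position; "tool_rot": TCP orientation; "contact_force": force on the tool from outside, world axes, zero at the start; "ft_torque": the same for the moment, N m; "opening": opening from 0.0 (shut) to 1.0 (fully open); "gripper_force": force on a finger pad.
Only numpy, scipy, OpenCV 4.12 (cv2) and the standard library are available. Lean on these libraries where they do the work, as an engineer would, in place of code of your own. Each camera call takes 0.05 s, during which the arm holds its last target. There are 200 camera calls.

## Task

Sort the three wooden stand bases by trying the stepped pin gauge from the blue holder gently, tip down, in their holes: first, with the pin deep in its hole (tip and thicker step both go in), slide the base drilled too large wholly onto the red mat. Then find the right base (the thin tip goes in fully but the step rests on the wood), slide it by the pin wholly onto the green mat and leave the gauge standing in it, tip fully in, as the pass mark; the base drilled too small (the tip does not go in) stays where it is. Never press the gauge on a base with more than 40 N, and leave the things lying around alone.

Things in the scene. Friction and masses are not known exactly. Their poses are not given: they have to be found in the camera images.
- gauge: stepped go/no-go pin gauge, 0.1 kg, standing tip down in the holder. Origin: centre of the tip's end face; z runs up the gauge's axis. From the tip up: a thin steel tip 14 mm in diameter and 14 mm long, its first 5 mm tapered from 10 mm; the thicker step, 17.5 mm in diameter, from 14 to 28 mm; a dark collar 30 mm in diameter, 28 to 33 mm; a yellow round handle 22 mm in diameter, 33 to 80 mm
- holder: fixed blue block, 70 x 70 mm, 40 mm tall, with a 22 mm hole 34 mm deep in the middle of its top. Origin: centre of its underside. The gauge is home when its collar rests on the block's top, its tip 12 mm above the work surface
- base_a: loose square beech stand base, 56 x 56 mm, 36 mm tall, with a straight upright hole right through its middle; about 0.13 kg. Origin: centre of its underside (the hole's axis, the mouth 36 mm higher), z up, x and y square to its sides. The three bases look alike: one hole is 12 mm (too small), one 15.5 mm (right), one 20 mm (too large); which is which is not known
- base_b: loose square beech stand base, 56 x 56 mm, 36 mm tall, with a straight upright hole right through its middle; about 0.13 kg. Origin: centre of its underside (the hole's axis, the mouth 36 mm higher), z up, x and y square to its sides. The three bases look alike: one hole is 12 mm (too small), one 15.5 mm (right), one 20 mm (too large); which is which is not known
- base_c: loose square beech stand base, 56 x 56 mm, 36 mm tall, with a straight upright hole right through its middle; about 0.13 kg. Origin: centre of its underside (the hole's axis, the mouth 36 mm higher), z up, x and y square to its sides. The three bases look alike: one hole is 12 mm (too small), one 15.5 mm (right), one 20 mm (too large); which is which is not known
- green_mat: thin green square mat on the work surface, 130 x 130 mm, fixed, too thin to catch on. Origin: its centre; x and y along its sides
- red_mat: thin red square mat on the work surface, 130 x 130 mm, fixed, too thin to catch on. Origin: its centre; x and y along its sides
- tin: tea tin, 66 mm wide, 100 mm tall, a bystander to be left alone. Origin: its underside
- jar: jar, 60 mm wide, 80 mm tall, a bystander to be left alone. Origin: its underside
- roll: yellow tape roll, 68 mm wide, 24 mm tall, a bystander to be left alone. Origin: its underside
- cards: light blue pack of cards, 90 x 60 x 20 mm, a bystander to be left alone. Origin: its underside
- brush: brush lying down, about 180 mm long along its x, a bystander to be left alone. Origin: its underside
- stamp: dark wooden hand stamp, 36 mm wide, 55 mm tall, a bystander to be left alone. Origin: its underside
Mind the look-alikes: they are no part of the job. What is shaped like the base_a but turquoise is not meant. There is more than one size of the gauge; the job needs the larger.

How it is judged:
By the outcome, as a careful person would: the job done as asked, in the order asked, and still so for the second after the job is handed in, with the robot touching nothing.
It also fails if it takes over 72 s, if anything falls off the work surface, if the arm or the gripper's body presses on something with over 40 N, if the wrist force passes 120 N, or if a joint passes its speed limit or range.

## Working session

There is one attempt and no reset: what is moved stays moved. The work goes in short steps, Python scripts to look and compute and a shell command to move; the robot and the scene stay as the last step left them, time stands still between calls to the robot, and variables do not carry over. Pictures are saved under pics/ and viewed, at most 11 in all, crops included, and the job is handed in when it is done.

```bash
mkdir -p pics; ls
cat > h.py <<'E'
import numpy as np, cv2
from bench import robot
def snap(n,f):
    s=robot.snapshot(n); cv2.imwrite('pics/'+f,s['img'][:,:,::-1]); np.savez('pics/'+f+'.npz',**{k:np.array(v) for k,v in s.items()}); return s
def load(f): return dict(np.load('pics/'+f+'.npz'))
def ray(s,u,v,z):
    K=np.array(s['camera_matrix'],float);R=cv2.Rodrigues(np.array(s['rvec'],float))[0];t=np.array(s['tvec'],float).ravel()
    d=R.T@np.linalg.inv(K)@[u,v,1];c=-R.T@t
    return (c+d*(z-c[2])/d[2]).round(1)
def proj(s,p):
    return cv2.projectPoints(np.array([p],float),np.array(s['rvec'],float),np.array(s['tvec'],float),np.array(s['camera_matrix'],float),None)[0].ravel().round(1)
E
python3 - <<'E'
from h import *
a=snap('top','t1.png')
for n in ('side','wrist'): snap(n,n[0]+'1.png')
o=robot.observe();print(o['time_s'],np.round(o['tool_rot'],3),o['tcp_pos'],o['contact_force'])
for s in (a,load('s1.png')):
    R=cv2.Rodrigues(np.array(s['rvec'],float))[0];print((-R.T@np.array(s['tvec']).ravel()).round(),R.round(2)[2])
E
```

```text
pics
0.15 [[-0.908  0.419 -0.   ]
 [ 0.419  0.908 -0.001]
 [ 0.    -0.001 -1.   ]] [262.03293628 567.24093914 230.87218038] [ 0.17407875  0.00446118 -0.44944008]
[ 422.    8. 1133.] [ 0.17 -0.   -0.99]
[490. 742. 968.] [ 0.1  -0.61 -0.78]
```

View pics/t1.png

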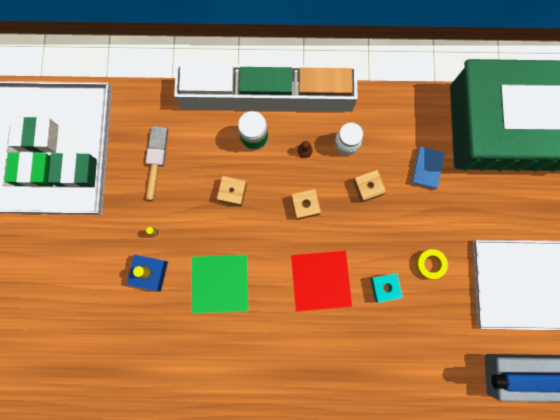

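View pics/s1.png

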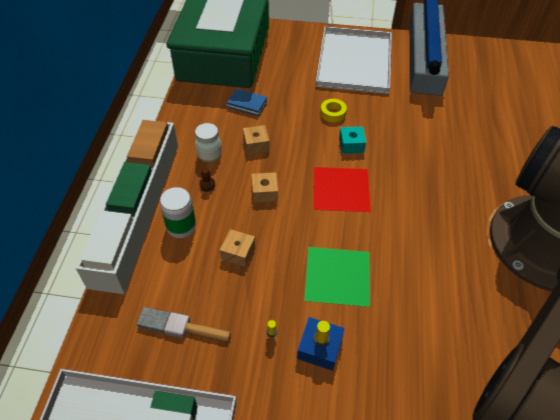

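The top view shows the gauge in the blue holder at about (139,271), with the holder at (147,273). The bases are at (232,190), (305,204) and (370,185), the green mat is at (219,284) and the red mat at (321,281). The small gauge at (150,231) and the turquoise block are decoys.

Run:
```python
from h import *
s=load('t1.png');im=s['img'];hsv=cv2.cvtColor(im,cv2.COLOR_RGB2HSV)
def blobs(lo,hi,z,roi=(120,150,460,330),amin=20):
    m=cv2.inRange(hsv,lo,hi);k=np.zeros_like(m);k[roi[1]:roi[3],roi[0]:roi[2]]=255;m&=k
    for c in cv2.findContours(m,0,2)[0]:
        if cv2.contourArea(c)<amin: continue
        r=cv2.minAreaRect(c);p=np.array([ray(s,*q,z)[:2] for q in cv2.boxPoints(r)])
        e=p[1]-p[0];print(lo,np.round(r[0],1),cv2.contourArea(c),'ctr',p.mean(0).round(1),'sz',np.linalg.norm(e).round(),np.linalg.norm(p[2]-p[1]).round(),'ang',np.degrees(np.arctan2(e[1],e[0])).round(1)%90)
blobs((50,150,80),(75,255,255),0);blobs((0,240,150),(3,255,255),0);blobs((105,150,40),(125,255,255),40);blobs((25,200,120),(35,255,255),92,amin=5)
for u,v in ((232,190),(305,204),(370,185)):
    g=cv2.cvtColor(im,cv2.COLOR_RGB2GRAY)[v-7:v+8,u-7:u+8].astype(float)
    w=np.clip(np.percentile(g,70)-g-25,0,None);w[:2]=0;w[-2:]=0;w[:,:2]=0;w[:,-2:]=0;yy,xx=np.mgrid[v-7:v+8,u-7:u+8]
    cu,cv_=(w*xx).sum()/w.sum(),(w*yy).sum()/w.sum();print('hole',cu.round(1),cv_.round(1),ray(s,cu,cv_,36),w.sum().round(),(w>20).sum())
c=im[150:230,200:400];cv2.imwrite('pics/c1.png',cv2.resize(c,None,fx=4,fy=4,interpolation=cv2.INTER_CUBIC)[:,:,::-1])
```

```text
(50, 150, 80) [219.5 283.5] 2992.5 ctr [444.2 150.3] sz 130.0 128.0 ang 2.5
(105, 150, 40) [146.5 272.6] 942.5 ctr [465.2 309.4] sz 67.0 77.0 ang 81.7
(105, 150, 40) [428.  166.9] 551.0 ctr [ 716.8 -330.6] sz 81.0 54.0 ang 78.1
(25, 200, 120) [139.  271.5] 73.0 ctr [465.2 311.2] sz 21.0 19.0 ang 0.7999999999999972
(25, 200, 120) [432.  263.5] 676.0 ctr [ 489.6 -314.5] sz 65.0 62.0 ang 0.7000000000000028
(25, 200, 120) [149.5 230. ] 34.5 ctr [554.6 294. ] sz 15.0 13.0 ang 0.7999999999999972
hole 231.1 189.6 [658.1 126.1  36. ] 1796.0 25
hole 305.9 203.0 [628.5 -47.1  36. ] 5260.0 64
hole 370.2 184.5 [ 674. -196.   36.] 3344.0 41
```

View pics/c1.png

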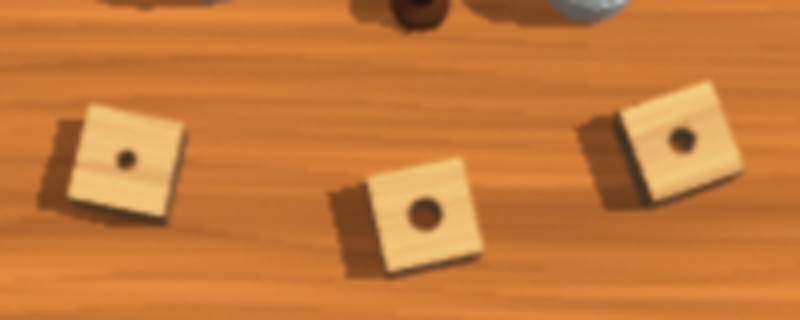

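The left hole (y≈126) is the smallest, the middle one (y≈-47) the largest and the right one (y≈-196) in between. I'll check that with the gauge. First I move over the gauge, squaring the tool to the world axes.

```bash
python3 -m inch '[[[0,0,-8.27],[0,0,0],0.0854],[[0,0,-8.27],[0,0,0],0.0854],[[0,0,-8.27],[0,0,0],0.0854],[[0,0,0],[-0.034,-0.043,0.011],0.0854],[[0,0,0],[-0.034,-0.043,0.011],0.0854],[[0,0,0],[-0.034,-0.043,0.011],0.0854],[[0,0,0],[-0.034,-0.043,0.011],0.0854],[[0,0,0],[-0.034,-0.043,0.011],0.0854],[[0,0,0],[-0.033,-0.042,0.015],0.0854],[[0,0,0],[0,0,0],0.0854]]'
python3 - <<'E'
from h import *
s=snap('wrist','w2.png');o=robot.observe();print(o['tcp_pos'],np.round(o['tool_rot'],3))
print(proj(s,[465,310,92]),proj(s,[465,310,40]))
t=load('t1.png')
print([ray(t,*p,0)[:2] for p in ((291,253),(347,251),(352,308),(296,311),(321,281))])
sd=load('s1.png');h=cv2.cvtColor(sd['img'],cv2.COLOR_RGB2HSV);m=cv2.inRange(h,(25,200,100),(35,255,255))[280:400,240:400]
for c in cv2.findContours(m,0,2)[0]:
    x,y,w,hh=cv2.boundingRect(c);print('side yellow',x+240,y+280,w,hh)
print(proj(sd,[465,310,92]),proj(sd,[465,310,45]))
E
```

```text
time_s: 1.4
tcp_pos: [466.7, 307.7, 160.1]
tool_rot: [[-1.0, 0.004, -0.002], [0.004, 1.0, -0.001], [0.002, -0.001, -1.0]]
contact_force: [-0.5, 0.5, 0.1]
opening: 1.002
gripper_force: 0.0
[465.79468274 309.12938969 160.72145265] [[-1.     0.003 -0.001]
 [ 0.003  1.    -0.   ]
 [ 0.001 -0.    -1.   ]]
[275.9 223.3] [276. 202.]
[array([516. , -14.4]), array([ 522.2, -145.3]), array([ 391.5, -155.3]), array([383.4, -26.9]), array([452. , -84.3])]
side yellow 318 340 1 1
side yellow 318 321 11 13
side yellow 267 320 9 9
[323.8 324.3] [321.9 335.8]
```

View pics/w2.png

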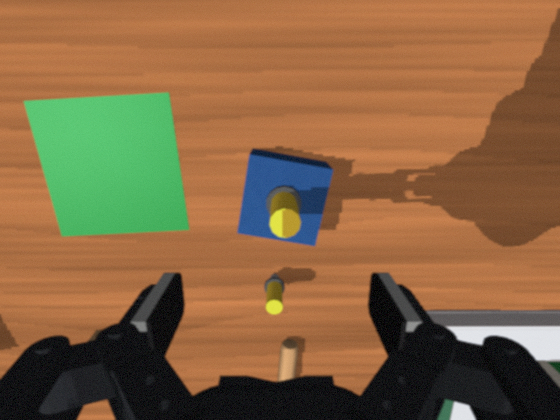

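The wrist picture shows the gauge top at about (285,223), roughly 9 px from where I predicted it.

Run:
```python
from h import *
s=load('w2.png');h=cv2.cvtColor(s['img'],cv2.COLOR_RGB2HSV);m=cv2.inRange(h,(25,200,150),(33,255,255))[190:245,250:320]
c=max(cv2.findContours(m,0,2)[0],key=cv2.contourArea);print(cv2.boundingRect(c))
m=cv2.inRange(h,(25,200,215),(33,255,255))[190:245,250:320];x,y,w,hh=cv2.boundingRect(max(cv2.findContours(m,0,2)[0],key=cv2.contourArea));print(x,y,w,hh)
print(ray(s,285.5,223,92),ray(s,285.5,205,45))
b=cv2.inRange(h,(105,150,90),(125,255,255))[140:250,220:350];c=max(cv2.findContours(b,0,2)[0],key=cv2.contourArea);r=cv2.minAreaRect(c);print(r,[ray(s,220+a,140+bb,40)[:2] for a,bb in cv2.boxPoints(r)])
t=load('t1.png');print(proj(t,[465,310,92]),proj(t,[465,303,92]))
```

```text
Traceback (most recent call last):
ValueError: max() iterable argument is empty
```

Run:
```python
from h import *
s=load('w2.png')
print(ray(s,285.5,222,92))
print([ray(s,u,v,40)[:2] for u,v in ((250,158),(331,168),(315,245),(239,233))])
t=load('t1.png');print(proj(t,[465,310,92]),proj(t,[465,303,92]))
```

```text
[464.1 316.6  92. ]
[array([427.7, 289.1]), array([436.2, 355.2]), array([504.9, 344.4]), array([493.2, 277.5])]
[139.6 271.6] [142.8 271.7]
```

```bash
python3 -m inch '[[[0,0,0],[0.001,0.0045,0.02],0.0854],[[0,0,0],[0,0,0.025],0.0854],[[0,0,0],[0,0,0.025],0.0854],[[0,0,0],[0,0,0.02],0.0854],[[0,0,0],[0,0,0.013],0.0854],[[0,0,0],[0,0,0],0.06],[[0,0,0],[0,0,0],0.06],[[0,0,0],[0,0,0],0.06],[[0,0,0],[0,0,0],0.06],[[0,0,0],[0,0,0],0.06]]'
python3 - <<'E'
from h import *
s=snap('wrist','w3.png');o=robot.observe();print(o['tcp_pos'],o['contact_force'])
print([ray(s,285.5,v,92) for v in (200,300)])
E
```

```text
time_s: 2.7
tcp_pos: [464.3, 314.9, 58.6]
tool_rot: [[-1.0, -0.0, 0.0], [-0.0, 1.0, 0.0], [-0.0, 0.0, -1.0]]
contact_force: [0.5, -0.2, 0.2]
opening: 0.704
gripper_force: 0.0
[464.25839068 314.93841999  58.49591357] [-1.01764621  0.40873528 -0.24120738]
[array([416.4, 320.6,  92. ]), array([456.8, 321. ,  92. ])]
```

View pics/w3.png

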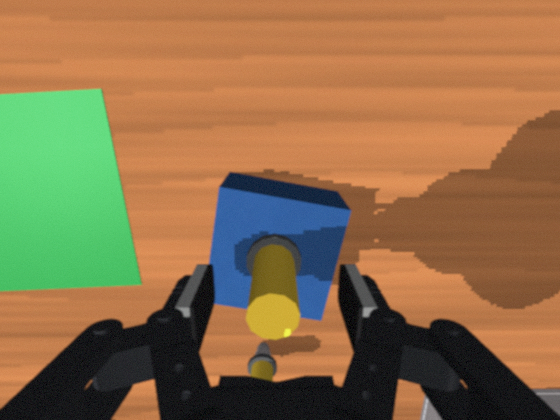

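The gauge top is at (273,316), centred between the pads at 212 and 340. I'll close, then lift.

```bash
python3 -m inch '[[[0,0,0],[0,0,0],0],[[0,0,0],[0,0,0],0],[[0,0,0],[0,0,0],0],[[0,0,0],[0,0,0],0],[[0,0,0],[0,0,0],0],[[0,0,0],[0,0,0],0],[[0,0,0],[0,0,-0.02],0],[[0,0,0],[0,0,-0.025],0],[[0,0,0],[0,0,-0.025],0],[[0,0,0],[0,0,0],0]]'
python3 - <<'E'
from h import *
s=snap('wrist','w4.png');o=robot.observe();print(o['tcp_pos'],o['contact_force'])
p=o['tcp_pos']
for dz in (33.5,18): print(proj(s,[p[0],p[1],p[2]+dz]))
E
```

```text
time_s: 4.0
tcp_pos: [464.7, 315.3, 129.4]
tool_rot: [[-1.0, -0.0, 0.002], [-0.0, 1.0, 0.001], [-0.002, 0.001, -1.0]]
contact_force: [-1.2, -0.6, -1.7]
opening: 0.241
gripper_force: 58.7
[464.20292672 314.97010016 128.22328682] [-0.49023507  0.20735778 -1.23307718]
[269.4 313.7]
[270.1 292.2]
```

View pics/w4.png

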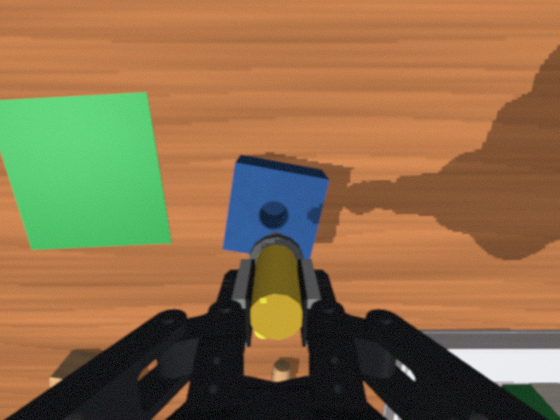

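The gauge is held, its top at (276,317), and the holder hole is at (273,214). Next is the middle base.

```bash
python3 -m inch '[[[0,0,0],[-0.0205,-0.045,0],0],[[0,0,0],[-0.0205,-0.045,0],0],[[0,0,0],[-0.0205,-0.045,0],0],[[0,0,0],[-0.0205,-0.045,0],0],[[0,0,0],[-0.0205,-0.045,0],0],[[0,0,0],[-0.0205,-0.045,0],0],[[0,0,0],[-0.0205,-0.045,0],0],[[0,0,0],[-0.0205,-0.045,0],0],[[0,0,0],[0,0,0],0],[[0,0,0],[0,0,0],0]]'
python3 - <<'E'
from h import *
print('hole by wrist',ray(load('w4.png'),273,214,40))
s=snap('wrist','w5.png');t=snap('top','t5.png');sd=snap('side','s5.png');o=robot.observe();p=o['tcp_pos'];print(p)
for q in ([628,-46,36],[p[0],p[1],p[2]-46]): print(proj(s,q),proj(t,q),proj(sd,q))
u,v=proj(sd,[628,-46,60]).astype(int);a=sd['img'][v-60:v+60,u-65:u+65]
b=s['img'][120:420,120:440]
A=cv2.resize(a,(520,480),interpolation=cv2.INTER_CUBIC);B=cv2.resize(b,(280,262));C=np.zeros((480,800,3),np.uint8);C[:,:520]=A;C[:262,520:]=B
cv2.imwrite('pics/c5.png',C[:,:,::-1]);print('side crop origin',u-65,v-60)
E
```

```text
time_s: 5.3
tcp_pos: [627.5, -44.8, 126.8]
tool_rot: [[-1.0, 0.0, -0.002], [0.0, 1.0, 0.001], [0.002, 0.001, -1.0]]
contact_force: [-0.2, 0.5, -0.3]
opening: 0.241
gripper_force: 58.9
hole by wrist [463.8 315.5  40. ]
[627.79363535 -43.88464145 127.88423729]
[271.1 215.7] [305.5 203.2] [265.1 182.3]
[273.5 239.1] [305.5 199.5] [264.8 169.4]
side crop origin 199 115
```

View pics/c5.png

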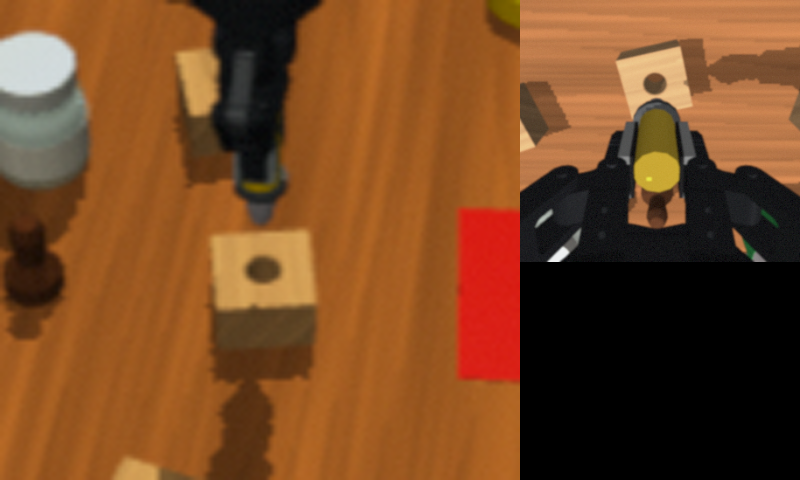

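The side crop puts the hole at (262,270), with the gauge just above it. The wrist crop puts it at (655,83). I'll refine that from the wrist picture.

```bash
cat >> h.py <<'E'
def hole(s,guess,z=36,r=14):
    u,v=proj(s,[*guess,z]).astype(int)
    g=cv2.cvtColor(np.array(s['img']),cv2.COLOR_RGB2GRAY)[v-r:v+r+1,u-r:u+r+1]
    m=(g<g.max()*0.62).astype(np.uint8);n,l,st,ce=cv2.connectedComponentsWithStats(m)
    i=min(range(1,n),key=lambda i:np.hypot(*(ce[i]-r))+(st[i][4]<15)*99)
    c=ce[i]+[u-r,v-r];return c.round(1),st[i],ray(s,*c,z)
E
python3 - <<'E'
from h import *
print(hole(load('w5.png'),(628,-45),r=17));print(hole(load('w4.png'),(464,315),40))
print(hole(load('t5.png'),(628,-45),r=8),hole(load('s5.png'),(628,-45),r=8))
E
```

```text
(array([273.7, 215.4]), array([  6,   6,  26,  24, 494], dtype=int32), array([627.8, -44.1,  36. ]))
(array([273., 216.]), array([  1,   3,  28,  26, 536], dtype=int32), array([465.4, 315.5,  40. ]))Traceback (most recent call last):
  File "<stdin>", line 3, in <module>
  File "h.py", line 16, in hole
    i=min(range(1,n),key=lambda i:np.hypot(*(ce[i]-r))+(st[i][4]<15)*99)
ValueError: min() iterable argument is empty
```

```bash
python3 -m inch '[[[0,0,0],[0.0005,-0.0005,0.02],0],[[0,0,0],[0,0,0.02],0],[[0,0,0],[0,0,0.003],0],[[0,0,0],[0,0,0.003],0],[[0,0,0],[0,0,0.003],0],[[0,0,0],[0,0,0.003],0],[[0,0,0],[0,0,0.003],0],[[0,0,0],[0,0,0],0],[[0,0,0],[0,0,0],0],[[0,0,0],[0,0,0],0]]'
```

```text
time_s: 6.7
tcp_pos: [627.8, -45.5, 73.4]
tool_rot: [[-1.0, -0.0, 0.0], [-0.0, 1.0, 0.0], [-0.0, 0.0, -1.0]]
contact_force: [0.1, 0.3, -2.1]
opening: 0.239
gripper_force: 58.9
```

```bash
python3 -m inch '[[[0,0,0],[0,0,0.002],0],[[0,0,0],[0,0,0.002],0],[[0,0,0],[0,0,0.001],0],[[0,0,0],[0,0,0.001],0],[[0,0,0],[0,0,0.001],0],[[0,0,0],[0,0,0.001],0],[[0,0,0],[0,0,0.001],0],[[0,0,0],[0,0,0],0],[[0,0,0],[0,0,0],0],[[0,0,0],[0,0,0],0]]'
```

```text
time_s: 7.95
tcp_pos: [627.8, -45.5, 64.3]
tool_rot: [[-1.0, -0.0, 0.0], [-0.0, 1.0, 0.0], [-0.0, 0.0, -1.0]]
contact_force: [-0.5, 0.3, -2.2]
opening: 0.237
gripper_force: 58.9
```

No resistance, so the step is in and this is the large one. I'll go deep and slide it to the red mat.

```bash
python3 -m inch '[[[0,0,0],[0,0,0.0025],0],[[0,0,0],[0,0,0.0025],0],[[0,0,0],[0,0,0.002],0],[[0,0,0],[0,0,0],0],[[0,0,0],[0.005,-0.001,0],0],[[0,0,0],[0.012,-0.003,0],0],[[0,0,0],[0.015,-0.0035,0],0],[[0,0,0],[0.016,-0.0035,0],0],[[0,0,0],[0.016,-0.0035,0],0],[[0,0,0],[0.016,-0.0035,0],0]]'
python3 -m inch '[[[0,0,0],[0.016,-0.0035,0],0],[[0,0,0],[0.016,-0.0035,0],0],[[0,0,0],[0.016,-0.0035,0],0],[[0,0,0],[0.016,-0.0035,0],0],[[0,0,0],[0.015,-0.0035,0],0],[[0,0,0],[0.012,-0.003,0],0],[[0,0,0],[0.005,-0.001,0],0],[[0,0,0],[0,0,0],0],[[0,0,0],[0,0,0],0],[[0,0,0],[0,0,0],0]]'
python3 - <<'E'
from h import *
a=snap('top','t6.png')['img'][160:360,240:440];b=snap('side','s6.png')['img'][100:250,220:420]
C=np.zeros((400,800,3),np.uint8);C[:,:400]=cv2.resize(a,(400,400));C[:300,400:]=cv2.resize(b,(400,300));cv2.imwrite('pics/c6.png',C[:,:,::-1])
E
```

```text
time_s: 9.2
tcp_pos: [546.5, -63.8, 57.5]
tool_rot: [[-1.0, -0.0, 0.0], [-0.0, 1.0, 0.0], [-0.0, 0.0, -1.0]]
contact_force: [0.3, 0.2, -1.2]
opening: 0.237
gripper_force: 58.9
time_s: 10.45
tcp_pos: [452.0, -85.0, 57.2]
tool_rot: [[-1.0, -0.0, -0.0], [-0.0, 1.0, 0.0], [0.0, 0.0, -1.0]]
contact_force: [-0.4, 0.6, -1.6]
opening: 0.237
gripper_force: 58.9
```

View pics/c6.png

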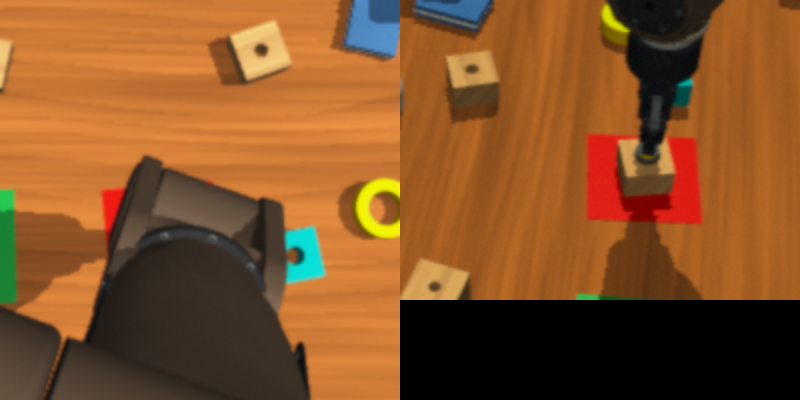

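The side view shows the base fully on the red mat. I'll lift clear and go to the right-hand base.

```bash
python3 -m inch '[[[0,0,0],[0,0,-0.01],0],[[0,0,0],[0,0,-0.03],0],[[0,0,0],[0,0,-0.03],0],[[0,0,0],[-0.037,-0.018,0],0],[[0,0,0],[-0.037,-0.018,0],0],[[0,0,0],[-0.037,-0.018,0],0],[[0,0,0],[-0.037,-0.018,0],0],[[0,0,0],[-0.037,-0.018,0],0],[[0,0,0],[-0.036,-0.018,0],0],[[0,0,0],[0,0,0],0]]'
python3 -m inch '[[[0,0,0],[0,0,0],0],[[0,0,0],[0,0,0],0],[[0,0,0],[0,0,0],0],[[0,0,0],[0,0,0],0],[[0,0,0],[0,0,0],0],[[0,0,0],[0,0,0],0],[[0,0,0],[0,0,0],0],[[0,0,0],[0,0,0],0],[[0,0,0],[0,0,0],0],[[0,0,0],[0,0,0],0]]'
python3 - <<'E'
from h import *
s=snap('wrist','w7.png');print(hole(s,(673,-193.5),r=17));p=robot.observe()['tcp_pos'];print(p)
a=s['img'][120:420,120:440];b=snap('side','s7.png')['img'][80:230,160:320]
C=np.zeros((300,640,3),np.uint8);C[:,:320]=a;C[:,320:]=cv2.resize(b,(320,300));cv2.imwrite('pics/c7.png',C[:,:,::-1])
E
```

```text
time_s: 11.8
tcp_pos: [674.1, -194.0, 127.3]
tool_rot: [[-1.0, 0.0, 0.001], [0.0, 1.0, -0.0], [-0.001, -0.0, -1.0]]
contact_force: [-0.3, 0.9, -1.6]
opening: 0.243
gripper_force: 58.9
time_s: 13.05
tcp_pos: [672.8, -193.0, 127.3]
tool_rot: [[-1.0, -0.0, 0.0], [-0.0, 1.0, 0.0], [-0.0, 0.0, -1.0]]
contact_force: [0.3, -0.0, -1.0]
opening: 0.241
gripper_force: 58.9
(array([272.6, 215.7]), array([  8,  10,  20,  19, 301], dtype=int32), array([ 673.7, -193.2,   36. ]))
[ 672.79624106 -192.99605359  127.292701  ]
```

View pics/c7.png

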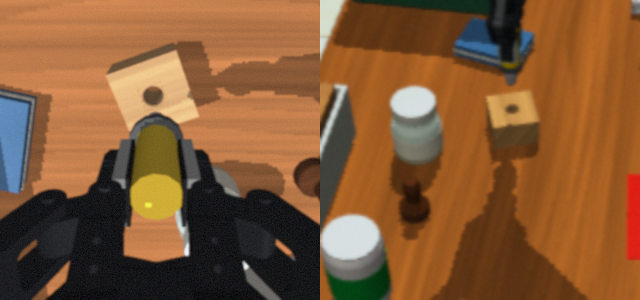

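```bash
python3 -m inch '[[[0,0,0],[0,-0.001,0.02],0],[[0,0,0],[0,0,0.02],0],[[0,0,0],[0,0,0.002],0],[[0,0,0],[0,0,0.0015],0],[[0,0,0],[0,0,0.0015],0],[[0,0,0],[0,0,0.0015],0],[[0,0,0],[0,0,0.0015],0],[[0,0,0],[0,0,0],0],[[0,0,0],[0,0,0],0],[[0,0,0],[0,0,0],0]]'
```

```text
time_s: 14.4
tcp_pos: [672.8, -194.0, 79.3]
tool_rot: [[-1.0, -0.0, 0.0], [-0.0, 1.0, 0.0], [-0.0, 0.0, -1.0]]
contact_force: [0.4, -0.9, -1.4]
opening: 0.246
gripper_force: 58.9
```

```bash
python3 -m inch '[[[0,0,0],[0,0,0.001],0],[[0,0,0],[0,0,0.001],0],[[0,0,0],[0,0,0.001],0],[[0,0,0],[0,0,0.001],0],[[0,0,0],[0,0,0.001],0],[[0,0,0],[0,0,0],0],[[0,0,0],[0,0,0],0],[[0,0,0],[0,0,0],0],[[0,0,0],[0,0,0],0],[[0,0,0],[0,0,0],0]]'
```

```text
time_s: 15.65
tcp_pos: [672.8, -193.9, 74.3]
tool_rot: [[-1.0, -0.0, -0.0], [-0.0, 1.0, 0.0], [0.0, 0.0, -1.0]]
contact_force: [0.5, 0.2, -1.5]
opening: 0.238
gripper_force: 58.8
```

```bash
python3 -m inch '[[[0,0,0],[0,0,0.001],0],[[0,0,0],[0,0,0.001],0],[[0,0,0],[0,0,0.001],0],[[0,0,0],[0,0,0.001],0],[[0,0,0],[0,0,0.001],0],[[0,0,0],[0,0,0],0],[[0,0,0],[0,0,0],0],[[0,0,0],[0,0,0],0],[[0,0,0],[0,0,0],0],[[0,0,0],[0,0,0],0]]'
```

```text
time_s: 16.9
tcp_pos: [672.8, -194.0, 69.3]
tool_rot: [[-1.0, -0.0, 0.0], [-0.0, 1.0, 0.0], [-0.0, 0.0, -1.0]]
contact_force: [0.4, 0.5, -1.0]
opening: 0.239
gripper_force: 58.8
```

```bash
python3 -m inch '[[[0,0,0],[0,0,0.0005],0],[[0,0,0],[0,0,0],0],[[0,0,0],[0,0,0],0],[[0,0,0],[0,0,0],0],[[0,0,0],[0,0,0],0],[[0,0,0],[0,0,0],0],[[0,0,0],[0,0,0],0],[[0,0,0],[0,0,0],0],[[0,0,0],[0,0,0],0],[[0,0,0],[0,0,0],0]]'
```

```text
time_s: 18.15
tcp_pos: [672.8, -194.0, 68.8]
tool_rot: [[-1.0, -0.0, 0.0], [-0.0, 1.0, 0.0], [-0.0, 0.0, -1.0]]
contact_force: [0.3, 0.4, -0.7]
opening: 0.241
gripper_force: 58.8
```

```bash
python3 -m inch '[[[0,0,0],[0,0,0.0004],0],[[0,0,0],[0,0,0],0],[[0,0,0],[0,0,0],0],[[0,0,0],[0,0,0.0003],0],[[0,0,0],[0,0,0],0],[[0,0,0],[0,0,0],0],[[0,0,0],[0,0,0],0],[[0,0,0],[0,0,0],0],[[0,0,0],[0,0,0],0],[[0,0,0],[0,0,0],0]]'
```

```text
time_s: 19.4
tcp_pos: [672.9, -194.0, 68.4]
tool_rot: [[-1.0, -0.0, 0.0], [-0.0, 1.0, -0.0], [-0.0, -0.0, -1.0]]
contact_force: [-0.4, 0.8, 6.0]
opening: 0.24
gripper_force: 59.1
```

The step rests on the wood (6 N at 14 mm depth), so this is the right base. I'll ease off 0.5 mm and slide it to the green mat.

```bash
python3 -m inch '[[[0,0,0],[0,0,-0.0005],0],[[0,0,0],[0.0022,0.0033,0],0],[[0,0,0],[0.0066,0.01,0],0],[[0,0,0],[0.0111,0.0168,0],0],[[0,0,0],[0.0111,0.0168,0],0],[[0,0,0],[0.0111,0.0168,0],0],[[0,0,0],[0.0111,0.0168,0],0],[[0,0,0],[0.0111,0.0168,0],0],[[0,0,0],[0.0111,0.0168,0],0],[[0,0,0],[0.0111,0.0168,0],0]]'
python3 -m inch '[[[0,0,0],[0.0111,0.0168,0],0],[[0,0,0],[0.0111,0.0168,0],0],[[0,0,0],[0.0111,0.0168,0],0],[[0,0,0],[0.0111,0.0168,0],0],[[0,0,0],[0.0111,0.0168,0],0],[[0,0,0],[0.0111,0.0168,0],0],[[0,0,0],[0.0111,0.0168,0],0],[[0,0,0],[0.0111,0.0168,0],0],[[0,0,0],[0.0111,0.0168,0],0],[[0,0,0],[0.0111,0.0168,0],0]]'
python3 -m inch '[[[0,0,0],[0.0111,0.0168,0],0],[[0,0,0],[0.0111,0.0168,0],0],[[0,0,0],[0.0066,0.01,0],0],[[0,0,0],[0.0022,0.0033,0],0],[[0,0,0],[0,0,0],0],[[0,0,0],[0,0,0],0],[[0,0,0],[0,0,0],0],[[0,0,0],[0,0,0],0],[[0,0,0],[0,0,0],0],[[0,0,0],[0,0,0],0]]'
python3 - <<'E'
from h import *
b=snap('side','s8.png')['img'][160:380,180:400];cv2.imwrite('pics/c8.png',cv2.resize(b,(550,550))[:,:,::-1])
E
```

```text
time_s: 20.65
tcp_pos: [585.4, -62.0, 68.5]
tool_rot: [[-1.0, -0.0, -0.0], [-0.0, 1.0, 0.0], [0.0, 0.0, -1.0]]
contact_force: [1.1, -1.2, 0.6]
opening: 0.24
gripper_force: 58.9
time_s: 21.9
tcp_pos: [474.5, 105.9, 68.6]
tool_rot: [[-1.0, -0.0, 0.0], [-0.0, 1.0, 0.0], [-0.0, 0.0, -1.0]]
contact_force: [0.3, -1.0, -1.7]
opening: 0.239
gripper_force: 58.8
time_s: 23.15
tcp_pos: [444.3, 151.7, 68.6]
tool_rot: [[-1.0, -0.0, 0.0], [-0.0, 1.0, 0.0], [-0.0, 0.0, -1.0]]
contact_force: [0.9, -0.2, -1.2]
opening: 0.233
gripper_force: 58.9
```

View pics/c8.png

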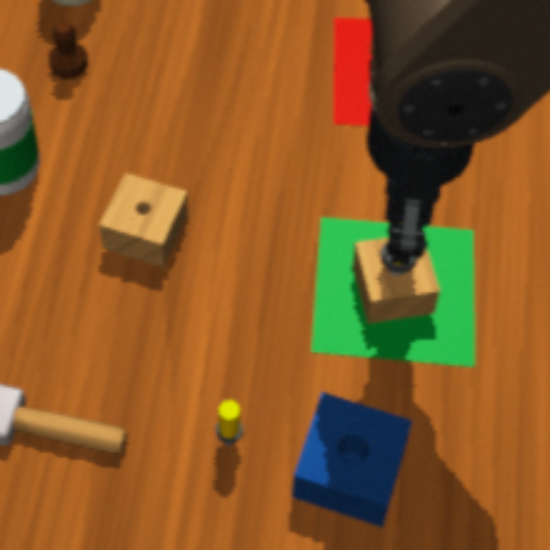

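The base is wholly on the green mat with the gauge in it. I'll seat it, release and rise.

```bash
python3 -m inch '[[[0,0,0],[0,0,0.0003],0],[[0,0,0],[0,0,0],0],[[0,0,0],[0,0,0],0.06],[[0,0,0],[0,0,0],0.06],[[0,0,0],[0,0,0],0.06],[[0,0,0],[0,0,0],0.06],[[0,0,0],[0,0,0],0.06],[[0,0,0],[0,0,0],0.06],[[0,0,0],[0,0,0],0.06],[[0,0,0],[0,0,0],0.06]]'
python3 -m inch '[[[0,0,0],[0,0,-0.01],0.06],[[0,0,0],[0,0,-0.03],0.06],[[0,0,0],[0,0,-0.03],0.06],[[0,0,0],[0,0,-0.04],0.06],[[0,0,0],[0,0,-0.04],0.06],[[0,0,0],[0,0,0],0.06],[[0,0,0],[0,0,0],0.06],[[0,0,0],[0,0,0],0.06],[[0,0,0],[0,0,0],0.06],[[0,0,0],[0,0,0],0.06]]'
python3 - <<'E'
from h import *
b=snap('side','s9.png')['img'][140:300,220:400];a=snap('wrist','w9.png')['img']
C=np.zeros((400,800,3),np.uint8);C[:355,:400]=cv2.resize(b,(400,355));C[:300,400:]=cv2.resize(a,(400,300));cv2.imwrite('pics/c9.png',C[:,:,::-1])
E
```

```text
time_s: 24.45
tcp_pos: [444.2, 151.8, 68.3]
tool_rot: [[-1.0, -0.0, 0.0], [-0.0, 1.0, 0.0], [-0.0, 0.0, -1.0]]
contact_force: [0.4, 0.6, -0.5]
opening: 0.705
gripper_force: 0.0
time_s: 25.7
tcp_pos: [444.1, 151.7, 217.9]
tool_rot: [[-1.0, -0.0, -0.001], [-0.0, 1.0, -0.0], [0.001, -0.0, -1.0]]
contact_force: [-0.6, -0.2, 0.1]
opening: 0.701
gripper_force: 0.0
```

View pics/c9.png

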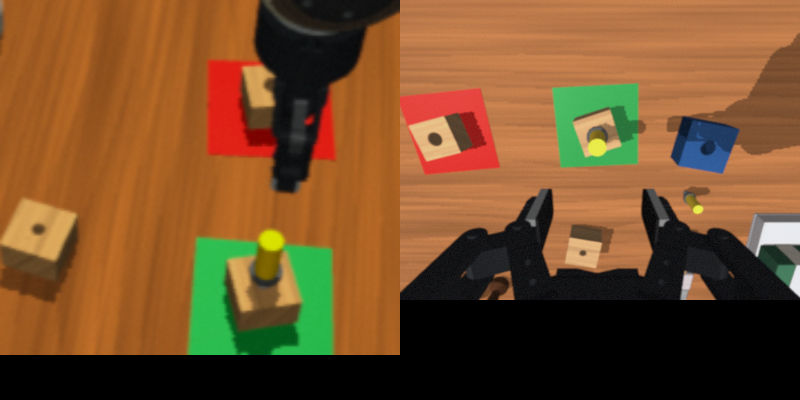

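The gauge stands upright in the base on the green mat, the large base is on the red mat, and the small one hasn't moved. I'm handing the job in.

```bash
python3 -c "
from bench import robot
print(robot.finish_job())"
```

```text
the job is handed in; nothing more can be done
None
```

The job is handed in at about 26 s: the too-large base is on the red mat, the right base is on the green mat with the gauge standing in it, and the too-small base was never moved; I picked it out by hole size in the pictures and by elimination, without trying the gauge in it.

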